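Seat a frame moulding against the stop and lock the two toggle clamps

ROBOT

A 6-joint arm with a two-finger parallel gripper is mounted at the origin on a cart in front of the work surface, level with it; the furniture and walls round the work are solid. World frame = base frame: x ahead of the robot, y to its left, z up, the work surface at z = 0. Lengths are in m, angles in degrees, forces in N, time in s.
With the tool pointing down it reaches from about 0.35 to 0.875 m from the base axis. Payload 4.2 kg.
Tool frame: the origin (TCP) lies on the centre line of the jaws, within the pads' length; the fingertips stand 25 mm ahead of it and the grasp point (between the pads) lies 6 mm ahead of it (finger_overhang is the distance from the TCP to the fingertips, in m); z points along the fingers, y is the line along which they close (so a half turn about z gives the same grasp; the last joint's range is limited). The gripper opens to 87 mm and grips with 3 to 60 N. Pads are 19 mm wide; open, the fingers measure 117 mm over their backs; the gripper's body (75 mm by 190 mm) begins 51 mm behind the grasp point.
Start: joints at [-58.751, 22.042, 0.453, 0, -68.411, -14.817], TCP at [0.177, -0.599, 0.248] pointing down, gripper open.
Joint ranges: [-179.83, 179.83], [-69.29, 118.12], [-61.27, 80.66], [-181.25, 117.63], [-171.15, -9.14], [-177.46, 177.46]. Speed limits (degrees/s): [159.86, 159.86, 180, 180, 180, 180].

INTERFACE

Orientations are given as a 3x3 rotation matrix whose columns are the frame's x, y, z axes.
In Python, from station import sense, capture, finish_job, spot_in, tip_of, finger_overhang gives the robot as it stands. The module is installed in compiled form; this text tells all that it offers.
- The arm moves only by the tool servo_tool, never from a script. Its arguments are lists of equal length, an entry for each row: "slide": the shift along the tool's x, y, z in m, a list of three; "spin": the turn about the tool's z in degrees; "grip": the closure, from 0 (fully open) to 1 (shut). A call has exactly 5 rows; each row is the pose to reach, as a shift and turn from the pose commanded when the call began, along the tool's axes at that moment; what a row does not reach only later rows make up. A row lasts 1/12 s, in which the tool goes at most 41.7 mm and 7.16 degrees, less where a joint would pass 70% of its speed; a pose out of reach is approached as far as the arm can. A call with a gripper value outside its range is refused whole. The fingers move at their own pace and stop on an object; the grip force is fixed at half the most. Time passes only in rows, so rows that repeat a pose let the fingers close, or fill a call up. It gives the time, the measured TCP pose, the force, the opening and the grip force at its end, in the units of the state.
- sense(): the state, without advancing time (a new reading comes with each control period).
- capture(name): name is "side" or "top"; returns a dict with "pixels" (384x512x3 uint8, blue, green, red), "depth" (384x512 float32, m along the optical axis (not along the pixel's ray), 0 where there is no reading), "fx", "fy", "cx", "cy" (pixels), "R" (3x3) and "t" (3): a world point X has camera coordinates R X + t. Camera axes: x right, y down, z forward; pixel columns grow to the right and rows downward; lengths in m; the calibration is good to about 2 mm. A picture is of the moment at which its call begins.
- finish_job(): hands the job in; it is judged then, once.
Trained networks look in the newest picture that a camera, given by its name, has taken for a name from the list of things; names that differ only in an ending like _2 or _b are one class to them, and where a whole thing is asked for, a point or a joint stands for the part that bears it (a point fixed in the world has none). Each returns a list of dicts, best first, with "conf" (0 to 1); they miss things now and then, are a little off and sometimes report something else, mostly with a low value. They report only what shows in the picture. A call takes as long as a camera call.
- spot_in(thing, camera): "point" ([x, y, z] in m, in world coordinates, good to about 4 mm: the middle of the surface that is visible of it).
- tip_of(thing, camera): "point" ([x, y, z] in m, in world coordinates, good to about 4 mm: a listed point, or the origin of a listed thing).
The state is a dict: "time_s": time; "joints": joint angles; "joint_velocities": joint speeds; "effort": joint torques, N m; "tcp_pos": TCP position; "ee_rot": TCP orientation; "wrist_force": force on the tool from outside, world axes, zero at the start; "moment": the same for the moment, N m; "gripper_width": opening from 0.0 (shut) to 1.0 (fully open); "gripper_force": force on a finger pad.
Only numpy, scipy, OpenCV 4.12 (cv2) and the standard library are available. Lean on these libraries where they do the work, as an engineer would, in place of code of your own. Each camera call takes 0.05 s, during which the arm holds its last target. There are 200 camera calls.

TASK

Get the moulding ready for drilling in the clamping jig: push it along the channel, by its free end, until its other end is hard against the stop. Then press down the handle of the toggle clamp nearer the stop all the way down to its end stop, so that it locks over centre and the moulding cannot creep back, and after that the handle of the other clamp. Nothing is to be picked up: keep the moulding down on the jig's board, and leave the things lying around where they are.

Things in the scene. Friction and masses are not known exactly. Their poses are not given: they have to be found in the camera images.
- jig: clamping jig, fixed on the worktop: plywood board 95 x 420 x 12 mm (x -55..40, y -210..210). Origin on the worktop; x to the far side, y along the board towards the stop (robot's left), z up. On it an aluminium rail (the fence; x -50..-20, y -150..200, top 32 mm above the worktop) and a batten (x 18..31, y -150..160, 20 mm above the worktop)
- jig_stop (a point): middle of the stop's face, 19 mm above the worktop, at 170 mm along the jig's y: a wood block 50 x 24 mm, 26 mm high above the board, at the left end of the channel
- jig_mouth (a point): on the board, in the middle of the open right end (jig y -150) of the 38.5 mm wide channel between rail and batten, in which the moulding slides along y only. Right of it the board is bare for 60 mm
- moulding: loose length of picture-frame moulding, 35 wide, 340 long, 14 high, 0.1 to 0.17 kg, flat on the jig's board in the channel; origin: centre of its underside (12 mm above the worktop), y along it. Its left end stands 25 to 60 mm short of the stop; its right end, 170 mm from the origin, sticks out of the channel and is free to push
- clamp_a: one of two identical over-centre toggle clamps fixed on the jig's rail, axes parallel to the jig's; which is nearer the stop changes. Origin: underside centre of its 30 x 40 mm base plate, 32 mm above the worktop. A black handle (16 mm thick, end 115 mm from its pivot) points to -x, towards the robot; a steel arm reaches to +x over the moulding. Handle pivot: x -35, z +26 mm from the origin
- clamp_b: the other clamp, the same in every measure, axis and origin as clamp_a
- clamp_a_handle (a joint): clamp_a's handle angle (rad): 0 open (0.89 above level), grows as it is pressed down; from about 0.42 its foot is squeezed on the moulding, dead centre is at 0.75; press on to the hard end stop at 0.84: locked, 0.05 above level, upper face about 68 mm above the worktop. Let go before dead centre it springs back towards 0.45
- clamp_b_handle (a joint): clamp_b's handle angle, the same as for clamp_a
- clamp_a_grip (a point): on the upper side of this clamp's handle, 80 mm from its pivot; moves with it. Pressing straight down 45 to 60 mm from the pivot on the robot's side closes the clamp: about 1 N at first, up to 4 N while its rubber foot is squeezed, until it goes over dead centre; then its end stop is hard
- clamp_b_grip (a point): on the upper side of this clamp's handle, 80 mm from its pivot; moves with it. Pressing straight down 45 to 60 mm from the pivot on the robot's side closes the clamp: about 1 N at first, up to 4 N while its rubber foot is squeezed, until it goes over dead centre; then its end stop is hard
- clamp_a_pad: rubber foot (15 mm across) on the spindle of this clamp's arm; origin: centre of its lower face. Comes down on the moulding as the handle goes down, 34 mm to the +x side of the clamp's origin when closed
- clamp_b_pad: rubber foot (15 mm across) on the spindle of this clamp's arm; origin: centre of its lower face. Comes down on the moulding as the handle goes down, 34 mm to the +x side of the clamp's origin when closed
- hex_keys: loose bystander; origin at the centre of its underside: folding hex key set, 35 x 100 x 24 mm, lying before the jig between the clamps' handles, on a dark length of moulding 31 mm high that lies along the jig's near side
- pencil: loose bystander; origin at the centre of its underside: pencil, 7 x 123 mm, on the nearer of the two dark mouldings before the jig
- chisel: loose bystander; origin at the centre of its underside: chisel, 28 x 230 x 31 mm, on the nearer dark moulding, towards the right
- tape_measure: loose bystander; origin at the centre of its underside: tape measure, 39 x 91 x 66 mm, left of the jig
- duct_tape: loose bystander; origin at the centre of its underside: roll of duct tape, 103 mm across, 48 mm high, lying flat, left of the jig
- sanding_block: loose bystander; origin at the centre of its underside: sanding block, 61 x 112 x 30 mm, right of the jig

How it is judged:
By the outcome, as a careful person would: the job done as asked, in the order asked, and still so for the second after the job is handed in, with the robot touching nothing.
It also fails if it takes over 53 s, if anything falls off the work surface, if the arm or the gripper's body presses on something with over 40 N, if the wrist force passes 120 N, or if a joint passes its speed limit or range.

## Working session

There is one attempt and no reset: what is moved stays moved. The work goes in short steps, Python scripts to look and compute and a tool call to move; the robot and the scene stay as the last step left them, time stands still between calls to the robot, and variables do not carry over. Pictures are saved under pics/ and viewed, at most 10 in all, crops included, and the job is handed in when it is done.

Besides the shell and the picture viewer there is one more tool, called after ">>>" by a JSON object that holds its "op" and its "data", one argument or row to a line. servo_tool: Moves the arm, as the interface text tells. Its arguments: {"type":"object","properties":{"slide":{"type":"array"},"spin":{"type":"array"},"grip":{"type":"array"}},"required":["slide","spin","grip"]}

```bash
mkdir -p pics
python3 - <<'E'
from station import *
import cv2,numpy as np
s=sense();print(s['time_s'],s['tcp_pos'],np.round(s['ee_rot'],3).tolist(),finger_overhang)
for c in('side','top'):
    d=capture(c);cv2.imwrite(f'pics/{c}1.png',d['pixels']);np.savez(f'pics/{c}1.npz',**d)
    print(c,np.round(-d['R'].T@d['t'],3))
    for f,ns in((tip_of,['jig','jig_stop','jig_mouth','moulding','clamp_a','clamp_a_grip','clamp_a_pad']),(spot_in,['moulding','clamp_a_handle','hex_keys','sanding_block','chisel'])):
        for n in ns:
            print(f.__name__,n,[(np.round(r['point'],3).tolist(),round(r['conf'],2)) for r in f(n,c)[:3]])
E
```

```text
0.0 [ 0.17662776 -0.59895794  0.24647168] [[-0.959, -0.283, -0.001], [-0.283, 0.959, 0.002], [0.0, 0.002, -1.0]] 0.025
side [0.089 1.015 0.644]
call jig [([0.584, -0.01, -0.005], 0.57)]
call jig_stop [([0.595, 0.159, 0.024], 0.73), ([0.387, -0.47, 0.034], 0.21)]
call jig_mouth [([0.574, -0.157, 0.01], 0.88), ([0.475, 0.102, 0.122], 0.35)]
call moulding [([0.575, -0.156, 0.014], 0.2)]
call clamp_a [([0.553, 0.098, 0.036], 0.55), ([0.542, -0.086, 0.032], 0.54)]
call clamp_a_grip [([0.464, -0.083, 0.126], 0.56)]
call clamp_a_pad []
call moulding [([0.584, -0.02, 0.024], 0.55)]
call clamp_a_handle [([0.469, -0.08, 0.113], 0.5)]
call hex_keys [([0.463, 0.032, 0.051], 0.57)]
call sanding_block [([0.57, -0.482, 0.033], 0.79), ([0.582, -0.021, 0.027], 0.55)]
call chisel []
top [ 0.416 -0.119  1.509]
call jig [([0.584, -0.006, 0.004], 0.61), ([0.386, -0.472, 0.032], 0.22)]
call jig_stop [([0.593, 0.162, 0.016], 0.77)]
call jig_mouth [([0.579, -0.159, 0.011], 0.77), ([0.384, -0.471, 0.03], 0.33)]
call moulding [([0.581, -0.039, 0.015], 0.73)]
call clamp_a [([0.543, -0.084, 0.03], 0.8), ([0.552, 0.101, 0.032], 0.49), ([0.59, 0.16, 0.016], 0.19)]
call clamp_a_grip [([0.466, -0.083, 0.121], 0.66)]
call clamp_a_pad [([0.579, -0.516, -0.0], 0.64)]
call moulding [([0.582, -0.041, 0.024], 0.94)]
call clamp_a_handle []
call hex_keys [([0.47, 0.016, 0.053], 0.69)]
call sanding_block [([0.576, -0.514, 0.029], 0.65)]
call chisel [([0.574, 0.322, 0.052], 0.65)]
```

View pics/side1.png

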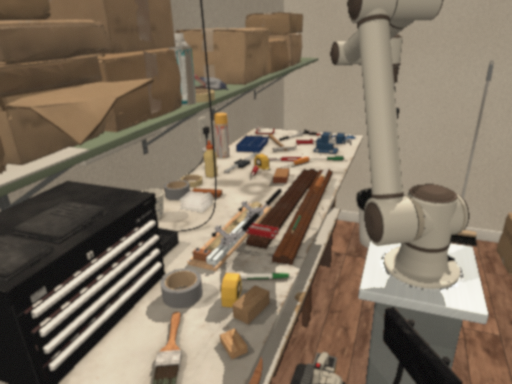

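View pics/top1.png

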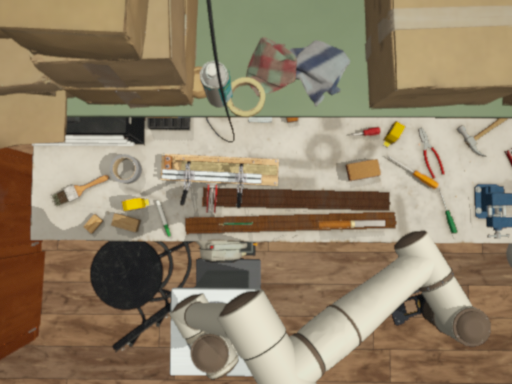

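The side view looks along the jig from its stop end, with the right-hand clamp near (240,205). In the top view the jig spans cols 163–280 and rows 155–187, the clamps are at cols ~187 and ~240, and left is +y. The tilt is about 3°. Next I'll refine the moulding end and check for obstacles.

Run:
```python
import numpy as np,cv2
P={}
for c in('top','side'):
    d=np.load(f'pics/{c}1.npz');Z=d['depth'];v,u=np.mgrid[:384,:512]
    X=np.stack([(u-d['cx'])/d['fx']*Z,(v-d['cy'])/d['fy']*Z,Z],-1)
    W=(X-d['t'])@d['R'];P[c]=W;ok=Z>0
    m=ok&(W[...,2]>.12)&(W[...,0]>.38)&(abs(W[...,1]+.1)<.4)&(W[...,2]<.9)
    q=W[m];
    print(c,'tall pts',len(q)); 
    for lo in np.arange(.4,1.1,.05):
        r=q[(q[:,0]>=lo)&(q[:,0]<lo+.05)]
        if len(r):print(round(lo,2),len(r),'y',r[:,1].min().round(2),r[:,1].max().round(2),'z',r[:,2].min().round(2),r[:,2].max().round(2))
W=P['top']
o=np.array([.585,-.0085]);ey=np.array([.052,.9986]);ex=np.array([.9986,-.052])
xj=(W[...,:2]-o)@ex;yj=(W[...,:2]-o)@ey
img=np.load('pics/top1.npz')['pixels']
m=(abs(xj)<.006)&(yj<-.13)&(yj>-.26)
i=np.argsort(yj[m])
for a,b,c in zip(yj[m][i],W[...,2][m][i],img[m][i]):print(round(a*1e3),round(b*1e3),c.tolist(),end=' | ')
cv2.imwrite('pics/crop1.png',cv2.resize(img[140:215,150:300],None,fx=5,fy=5,interpolation=cv2.INTER_CUBIC))
```

```text
top tall pts 45861
0.4 37 y -0.09 0.11 z 0.14 0.15
0.45 59 y -0.09 0.11 z 0.12 0.15
0.6 4 y 0.29 0.3 z 0.13 0.14
0.65 13287 y -0.5 0.3 z 0.12 0.89
0.7 12211 y -0.5 0.3 z 0.12 0.9
0.75 5883 y -0.5 0.07 z 0.41 0.87
0.8 4790 y -0.5 0.07 z 0.41 0.76
0.85 4028 y -0.5 0.03 z 0.41 0.67
0.9 3381 y -0.42 0.03 z 0.4 0.58
0.95 2181 y -0.42 0.02 z 0.41 0.48
side tall pts 19672
0.4 37 y -0.08 0.11 z 0.12 0.15
0.45 80 y -0.08 0.11 z 0.12 0.15
0.6 1 y 0.3 0.3 z 0.14 0.14
0.65 8433 y -0.5 0.3 z 0.12 0.7
0.7 4337 y -0.49 0.3 z 0.12 0.7
0.75 1083 y -0.5 0.3 z 0.25 0.69
0.8 709 y -0.43 0.3 z 0.25 0.66
0.85 681 y -0.49 0.3 z 0.12 0.62
0.9 819 y -0.5 0.3 z 0.12 0.62
0.95 63 y -0.48 0.21 z 0.22 0.62
1.0 3428 y -0.5 0.3 z 0.12 0.72
-258 -3 [176, 194, 202] | -258 -5 [175, 193, 201] | -258 -5 [174, 193, 201] | -258 -1 [175, 192, 200] | -255 -2 [179, 196, 203] | -254 -2 [177, 194, 202] | -254 -2 [177, 194, 202] | -253 4 [176, 194, 202] | -251 0 [181, 197, 205] | -251 -5 [179, 196, 204] | -251 -2 [179, 196, 204] | -251 -5 [178, 195, 203] | -247 -2 [181, 198, 205] | -247 -1 [180, 197, 205] | -247 -3 [180, 197, 
[... 1965 characters left out ...]
160 24 [116, 164, 181] | -160 26 [116, 163, 180] | -159 23 [115, 162, 180] | -156 22 [116, 164, 181] | -156 27 [117, 164, 182] | -156 24 [116, 163, 180] | -153 24 [115, 163, 181] | -153 23 [117, 164, 182] | -152 25 [116, 164, 180] | -149 26 [115, 163, 180] | -149 26 [117, 164, 182] | -149 26 [117, 164, 181] | -146 23 [115, 161, 179] | -145 28 [117, 164, 181] | -145 17 [117, 164, 181] | -142 21 [115, 161, 178] | -142 22 [115, 161, 178] | -142 22 [115, 160, 177] | -139 24 [115, 161, 178] | -139 22 [114, 158, 175] | -138 24 [111, 155, 172] | -135 26 [118, 164, 182] | -135 19 [114, 160, 177] | -135 20 [111, 156, 173] | -132 28 [125, 172, 190] | -131 22 [122, 169, 187] | -131 23 [118, 165, 182] |
```

View pics/crop1.png

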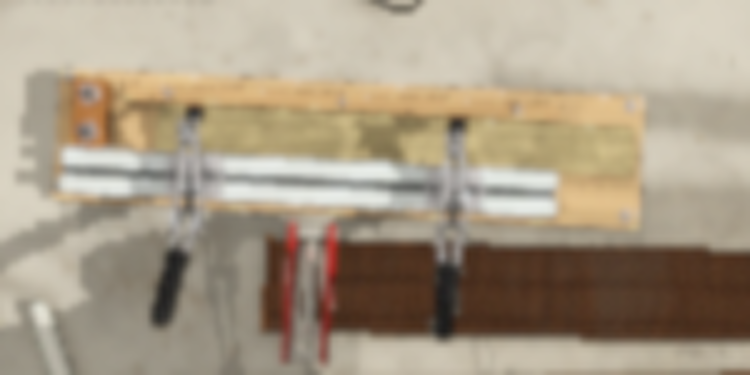

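The moulding's right end is at jig y ≈ −204, so the gap is about 34 mm. Before moving I'll check the clearance to the shelf.

Run:
```python
import numpy as np
for c in('top','side'):
    d=np.load(f'pics/{c}1.npz');Z=d['depth'];v,u=np.mgrid[:384,:512]
    X=np.stack([(u-d['cx'])/d['fx']*Z,(v-d['cy'])/d['fy']*Z,Z],-1)
    W=((X-d['t'])@d['R'])[Z>0]
    for y0 in(-.45,-.3,-.15,0,.15):
        print(c,y0,end=': ')
        for z0 in np.arange(.06,.66,.1):
            m=(W[:,1]>y0)&(W[:,1]<y0+.15)&(W[:,2]>z0)&(W[:,2]<z0+.1)&(W[:,0]>.56)
            if m.sum():print(round(z0,2),m.sum(),np.percentile(W[m,0],[0,5]).round(3),end=' ')
        print()
a=np.deg2rad(70.8)
from scipy.spatial.transform import Rotation as R
R0=np.array([[-.959,-.283,0],[-.283,.959,0],[0,0,-1]])
o=np.array([.585,-.0085]);ey=np.array([.052,.9986]);ex=np.array([.9986,-.052])
for n,p in(('pre',o+ey*-.250+ex*-.001),):
    for z in(.246,.043):print(n,p,R0.T@(np.array([*p,z])-[.1766,-.599,.2465]))
```

```text
top -0.45: 0.36 5892 [0.672 0.683] 0.46 1458 [0.687 0.693] 0.56 1992 [0.685 0.693] 
top -0.3: 0.36 6395 [0.671 0.684] 0.46 388 [0.768 0.774] 
top -0.15: 0.06 32 [0.56  0.561] 0.16 12 [0.655 0.655] 0.26 16 [0.654 0.654] 0.36 5456 [0.654 0.677] 0.46 311 [0.655 0.656] 0.56 636 [0.655 0.658] 0.66 68 [0.657 0.657] 
top 0: 0.06 28 [0.56  0.562] 0.36 1807 [0.671 0.673] 0.46 1463 [0.687 0.689] 0.56 1383 [0.689 0.694] 0.66 3297 [0.688 0.694] 
top 0.15: 0.06 266 [0.648 0.653] 0.16 404 [0.65  0.659] 0.36 732 [0.671 0.672] 0.46 669 [0.687 0.688] 0.56 827 [0.688 0.689] 0.66 1605 [0.687 0.689] 
side -0.45: 0.06 580 [0.866 0.876] 0.16 305 [0.883 1.017] 0.26 25 [0.918 0.919] 0.36 647 [0.673 0.676] 0.46 1407 [0.688 0.697] 0.56 970 [0.687 0.697] 
side -0.3: 0.06 550 [1.014 1.018] 0.16 442 [0.933 0.969] 0.26 184 [0.772 0.797] 0.36 439 [0.673 0.675] 0.46 34 [0.771 0.772] 
side -0.15: 0.06 817 [0.56  0.644] 0.16 641 [0.658 0.662] 0.26 170 [0.657 0.659] 0.36 657 [0.657 0.66 ] 0.46 598 [0.657 0.66 ] 0.56 362 [0.657 0.66 ] 0.66 36 [0.659 0.66 ] 
side 0: 0.06 173 [0.56  0.565] 0.16 724 [1.016 1.018] 0.26 151 [0.918 0.919] 0.36 665 [0.673 0.675] 0.46 901 [0.688 0.692] 0.56 992 [0.691 0.696] 0.66 364 [0.692 0.695] 
side 0.15: 0.06 288 [0.65  0.655] 0.16 1332 [0.653 0.663] 0.26 94 [0.918 0.919] 0.36 1180 [0.673 0.676] 0.46 1470 [0.689 0.692] 0.56 2231 [0.69  0.692] 0.66 967 [0.689 0.691] 
pre [ 0.5710014 -0.258098 ] [-0.47470621  0.21530942  0.0005    ]
pre [ 0.5710014 -0.258098 ] [-0.47470621  0.21530942  0.2035    ]
```

>>> {"op": "servo_tool", "data": {
  "slide": [
    [-0.032, 0.014, 0.007],
    [-0.063, 0.029, 0.013],
    [-0.095, 0.043, 0.02],
    [-0.126, 0.057, 0.027],
    [-0.158, 0.072, 0.033]
  ],
  "spin": [0, 0, 0, 0, 0],
  "grip": [1, 1, 1, 1, 1]
}}

```text
time_s: 1.72
tcp_pos: [0.3088, -0.4846, 0.2142]
ee_rot: [[-0.959, -0.282, 0.0], [-0.282, 0.959, -0.0], [-0.0, -0.0, -1.0]]
wrist_force: [1.3, -0.0, -1.3]
gripper_width: 0.705
gripper_force: 0.0
```

>>> {"op": "servo_tool", "data": {
  "slide": [
    [-0.032, 0.014, 0.007],
    [-0.063, 0.029, 0.013],
    [-0.095, 0.043, 0.02],
    [-0.126, 0.057, 0.027],
    [-0.158, 0.072, 0.033]
  ],
  "spin": [0, 0, 0, 0, 0],
  "grip": [1, 1, 1, 1, 1]
}}

```text
time_s: 2.13
tcp_pos: [0.4402, -0.3707, 0.1813]
ee_rot: [[-0.959, -0.283, 0.0], [-0.283, 0.959, -0.0], [-0.0, -0.0, -1.0]]
wrist_force: [0.2, 0.7, -0.6]
gripper_width: 0.328
gripper_force: 0.0
```

>>> {"op": "servo_tool", "data": {
  "slide": [
    [-0.032, 0.014, 0.007],
    [-0.063, 0.029, 0.013],
    [-0.095, 0.043, 0.02],
    [-0.126, 0.057, 0.027],
    [-0.158, 0.072, 0.033]
  ],
  "spin": [0, 0, 0, 0, 0],
  "grip": [1, 1, 1, 1, 1]
}}

```text
time_s: 2.55
tcp_pos: [0.5714, -0.2569, 0.1482]
ee_rot: [[-0.959, -0.283, -0.0], [-0.283, 0.959, -0.0], [0.0, -0.0, -1.0]]
wrist_force: [-0.1, -0.6, 0.9]
gripper_width: 0.022
gripper_force: 0.0
```

>>> {"op": "servo_tool", "data": {
  "slide": [
    [0, 0, 0],
    [0, 0, 0],
    [0, 0, 0],
    [0, 0, 0],
    [0, 0, 0]
  ],
  "spin": [-7.1, -14.2, -21.3, -28.4, -35.4],
  "grip": [1, 1, 1, 1, 1]
}}

```text
time_s: 2.97
tcp_pos: [0.5705, -0.258, 0.1485]
ee_rot: [[-0.613, -0.79, -0.0], [-0.79, 0.613, -0.0], [0.0, 0.0, -1.0]]
wrist_force: [-0.8, 0.3, -0.6]
gripper_width: 0.005
gripper_force: 0.0
```

>>> {"op": "servo_tool", "data": {
  "slide": [
    [0, 0, 0],
    [0, 0, 0],
    [0, 0, 0],
    [0, 0, 0],
    [0, 0, 0]
  ],
  "spin": [-7.1, -14.2, -21.3, -28.4, -35.4],
  "grip": [1, 1, 1, 1, 1]
}}

```text
time_s: 3.38
tcp_pos: [0.5704, -0.2582, 0.1486]
ee_rot: [[-0.042, -0.999, 0.0], [-0.999, 0.042, -0.0], [0.0, -0.0, -1.0]]
wrist_force: [0.2, 0.3, -0.4]
gripper_width: 0.006
gripper_force: 0.0
```

>>> {"op": "servo_tool", "data": {
  "slide": [
    [0, 0, 0.03],
    [0, 0, 0.06],
    [0, 0, 0.085],
    [0, 0, 0.1],
    [0, 0, 0.105]
  ],
  "spin": [0, 0, 0, 0, 0],
  "grip": [1, 1, 1, 1, 1]
}}

```text
time_s: 3.8
tcp_pos: [0.5685, -0.2577, 0.0404]
ee_rot: [[-0.049, -0.999, -0.006], [-0.999, 0.049, 0.001], [-0.001, 0.006, -1.0]]
wrist_force: [0.6, 0.6, -0.5]
gripper_width: 0.001
gripper_force: 0.0
```

>>> {"op": "servo_tool", "data": {
  "slide": [
    [-0.006, 0, 0],
    [-0.012, 0, 0],
    [-0.018, 0, 0],
    [-0.024, 0, 0],
    [-0.03, 0, 0]
  ],
  "spin": [0, 0, 0, 0, 0],
  "grip": [1, 1, 1, 1, 1]
}}

```text
time_s: 4.22
tcp_pos: [0.5726, -0.2274, 0.0449]
ee_rot: [[-0.048, -0.999, 0.002], [-0.999, 0.048, -0.0], [0.0, -0.002, -1.0]]
wrist_force: [-0.0, 0.4, -0.6]
gripper_width: 0.006
gripper_force: 0.0
```

>>> {"op": "servo_tool", "data": {
  "slide": [
    [-0.004, 0, 0],
    [-0.008, 0, 0],
    [-0.012, 0, 0],
    [-0.016, 0, 0],
    [-0.02, 0, 0]
  ],
  "spin": [0, 0, 0, 0, 0],
  "grip": [1, 1, 1, 1, 1]
}}

```text
time_s: 4.63
tcp_pos: [0.5729, -0.2081, 0.0438]
ee_rot: [[-0.048, -0.999, 0.0], [-0.999, 0.048, -0.0], [0.0, -0.001, -1.0]]
wrist_force: [-0.5, -1.3, 1.4]
gripper_width: 0.002
gripper_force: 1.0
```

Run:
```python
from station import *
import cv2
d=capture('side')['pixels'];e=capture('top')['pixels']
a=cv2.resize(d[150:290,170:340],(680,560));b=cv2.resize(e[140:215,150:300],None,fx=4,fy=4)
cv2.imwrite('pics/s2.png',a);cv2.imwrite('pics/t2.png',b);print(sense()['wrist_force'])
```

```text
[ 0.83419649  0.75932091 -0.29602241]
```

View pics/s2.png

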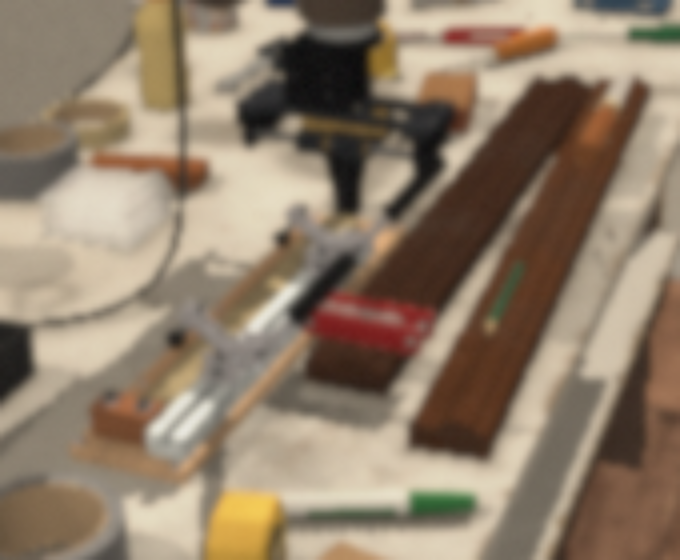

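The gripper at about (340,170) stands at the moulding's end, with its wide side across the jig as planned. I'll keep pushing.

>>> {"op": "servo_tool", "data": {
  "slide": [
    [-0.003, 0, 0],
    [-0.006, 0, 0],
    [-0.009, 0, 0],
    [-0.012, 0, 0],
    [-0.014, 0, 0]
  ],
  "spin": [0, 0, 0, 0, 0],
  "grip": [1, 1, 1, 1, 1]
}}

```text
time_s: 5.15
tcp_pos: [0.5733, -0.1938, 0.0433]
ee_rot: [[-0.048, -0.999, -0.001], [-0.999, 0.048, 0.0], [-0.0, 0.001, -1.0]]
wrist_force: [-0.3, -1.2, 0.7]
gripper_width: 0.006
gripper_force: 0.4
```

>>> {"op": "servo_tool", "data": {
  "slide": [
    [-0.001, 0, 0],
    [-0.002, 0, 0],
    [-0.003, 0, 0],
    [-0.003, 0, 0],
    [-0.003, 0, 0]
  ],
  "spin": [0, 0, 0, 0, 0],
  "grip": [1, 1, 1, 1, 1]
}}

```text
time_s: 5.57
tcp_pos: [0.5736, -0.1911, 0.0435]
ee_rot: [[-0.048, -0.999, 0.0], [-0.999, 0.048, 0.0], [-0.0, -0.0, -1.0]]
wrist_force: [1.0, -0.4, -0.1]
gripper_width: 0.004
gripper_force: 0.0
```

>>> {"op": "servo_tool", "data": {
  "slide": [
    [-0.001, 0, 0],
    [-0.002, 0, 0],
    [-0.003, 0, 0],
    [-0.003, 0, 0],
    [-0.003, 0, 0]
  ],
  "spin": [0, 0, 0, 0, 0],
  "grip": [1, 1, 1, 1, 1]
}}

```text
time_s: 5.98
tcp_pos: [0.5738, -0.1897, 0.0438]
ee_rot: [[-0.048, -0.999, 0.0], [-0.999, 0.048, -0.002], [0.002, -0.0, -1.0]]
wrist_force: [-0.6, -5.8, -0.6]
gripper_width: 0.007
gripper_force: 3.2
```

>>> {"op": "servo_tool", "data": {
  "slide": [
    [-0.001, 0, 0],
    [-0.002, 0, 0],
    [-0.002, 0, 0],
    [-0.002, 0, 0],
    [-0.002, 0, 0]
  ],
  "spin": [0, 0, 0, 0, 0],
  "grip": [1, 1, 1, 1, 1]
}}

```text
time_s: 6.4
tcp_pos: [0.5739, -0.1894, 0.0441]
ee_rot: [[-0.048, -0.999, 0.0], [-0.999, 0.048, -0.004], [0.003, -0.0, -1.0]]
wrist_force: [-0.8, -13.2, 0.0]
gripper_width: 0.005
gripper_force: 6.6
```

The moulding is against the stop: the tool halted at 13 N within 1 mm of the expected place. I'll back off, rise, and measure the handles.

>>> {"op": "servo_tool", "data": {
  "slide": [
    [0.003, 0, 0],
    [0.006, 0, 0],
    [0.012, 0, 0],
    [0.018, 0, -0.01],
    [0.02, 0, -0.04]
  ],
  "spin": [0, 0, 0, 0, 0],
  "grip": [1, 1, 1, 1, 1]
}}

```text
time_s: 6.82
tcp_pos: [0.5698, -0.2063, 0.0801]
ee_rot: [[-0.05, -0.999, -0.01], [-0.999, 0.05, 0.002], [-0.002, 0.01, -1.0]]
wrist_force: [0.1, 0.0, 0.1]
gripper_width: 0.002
gripper_force: 0.0
```

>>> {"op": "servo_tool", "data": {
  "slide": [
    [0, 0, -0.035],
    [0, 0.01, -0.07],
    [0, 0.04, -0.1],
    [0, 0.07, -0.125],
    [0, 0.1, -0.14]
  ],
  "spin": [0, 0, 0, 0, 0],
  "grip": [1, 1, 1, 1, 1]
}}

```text
time_s: 7.23
tcp_pos: [0.4731, -0.2017, 0.2275]
ee_rot: [[-0.047, -0.999, 0.006], [-0.999, 0.047, -0.001], [0.001, -0.006, -1.0]]
wrist_force: [0.6, 0.2, -0.3]
gripper_width: 0.007
gripper_force: 0.0
```

Run:
```python
from station import *
import numpy as np,cv2
print(sense()['tcp_pos'])
ey=np.array([.05,.9987]);ex=np.array([.9987,-.05]);o=np.array([.585,-.0085])
for c in('side','top'):
    d=capture(c);Z=d['depth'];v,u=np.mgrid[:384,:512]
    X=np.stack([(u-d['cx'])/d['fx']*Z,(v-d['cy'])/d['fy']*Z,Z],-1)
    W=((X-d['t'])@d['R'])
    dark=d['pixels'].max(-1)<75
    for s in(0,1):
        m=(Z>0)&dark&(W[...,0]>.42)&(W[...,0]<.50)&(W[...,2]>.08)&(W[...,2]<.17)&((W[...,1]>.03)if s else(W[...,1]<.0)&(W[...,1]>-.13))&(W[...,1]<.16)
        q=W[m]
        if len(q):
            A=np.polyfit(q[:,0],q[:,1],1)
            print(c,s,len(q),'med',np.median(q,0).round(4),'x',q[:,0].min().round(3),q[:,0].max().round(3),'z',q[:,2].min().round(3),q[:,2].max().round(3),'y@.455',np.polyval(A,.455).round(4))
    for n in('jig_stop','moulding','clamp_a_grip','clamp_a'):
        print(n,[(np.round(r['point'],3).tolist(),round(r['conf'],2)) for r in tip_of(n,c)[:3]])
    if c=='top':cv2.imwrite('pics/t3.png',cv2.resize(d['pixels'][140:215,150:300],None,fx=5,fy=5,interpolation=cv2.INTER_CUBIC))
```

```text
[ 0.47308228 -0.20171259  0.22746445]
side 0 45 med [ 0.4643 -0.0757  0.1173] x 0.443 0.486 z 0.092 0.146 y@.455 -0.0751
side 1 90 med [0.4708 0.1077 0.12  ] x 0.446 0.493 z 0.092 0.148 y@.455 0.1078
jig_stop [([0.593, 0.158, 0.022], 0.59)]
moulding [([0.582, -0.009, 0.011], 0.74)]
clamp_a_grip []
clamp_a [([0.553, 0.098, 0.038], 0.88), ([0.54, -0.086, 0.035], 0.77)]
top 0 5 med [ 0.4402 -0.0837  0.1472] x 0.44 0.443 z 0.143 0.15 y@.455 -0.1048
top 1 46 med [0.4691 0.1006 0.1252] x 0.449 0.494 z 0.091 0.151 y@.455 0.1011
jig_stop [([0.589, 0.159, 0.014], 0.69)]
moulding [([0.585, -0.008, 0.016], 0.92)]
clamp_a_grip [([0.554, 0.101, 0.032], 0.65)]
clamp_a [([0.555, 0.103, 0.031], 0.8), ([0.545, -0.084, 0.029], 0.57)]
```

View pics/t3.png

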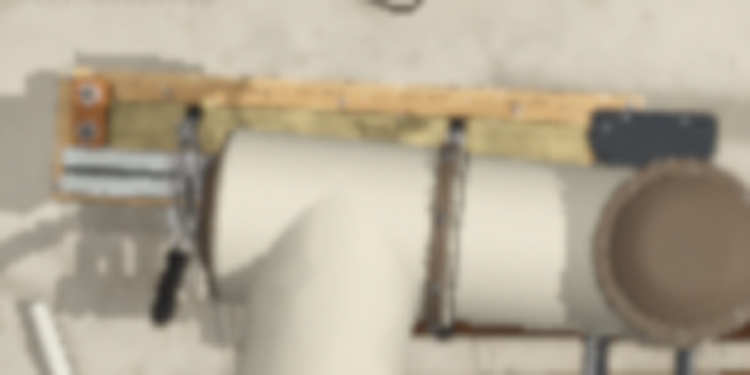

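The moulding's left end now meets the stop block at about (110,115); the networks put its centre at y ≈ −0.0085, where it should be. The left handle is free at about (170,290). Next: over the left clamp and turn 90°.

>>> {"op": "servo_tool", "data": {
  "slide": [
    [-0.03, 0.006, 0],
    [-0.061, 0.012, 0],
    [-0.092, 0.018, 0],
    [-0.122, 0.024, 0],
    [-0.153, 0.03, 0]
  ],
  "spin": [0, 0, 0, 0, 0],
  "grip": [1, 1, 1, 1, 1]
}}

```text
time_s: 8.15
tcp_pos: [0.4503, -0.0459, 0.2229]
ee_rot: [[-0.049, -0.999, -0.001], [-0.999, 0.049, -0.0], [0.0, 0.001, -1.0]]
wrist_force: [0.8, 0.7, 0.0]
gripper_width: 0.005
gripper_force: 0.0
```

>>> {"op": "servo_tool", "data": {
  "slide": [
    [-0.03, 0, 0],
    [-0.061, 0, 0],
    [-0.092, 0, 0],
    [-0.122, 0, 0],
    [-0.153, 0, 0]
  ],
  "spin": [0, 0, 0, 0, 0],
  "grip": [1, 1, 1, 1, 1]
}}

```text
time_s: 8.57
tcp_pos: [0.4578, 0.1074, 0.2231]
ee_rot: [[-0.048, -0.999, -0.001], [-0.999, 0.048, -0.001], [0.001, 0.001, -1.0]]
wrist_force: [-0.4, -0.8, 0.2]
gripper_width: 0.003
gripper_force: 0.0
```

>>> {"op": "servo_tool", "data": {
  "slide": [
    [0, 0, 0],
    [0, 0, 0],
    [0, 0, 0],
    [0, 0, 0],
    [0, 0, 0]
  ],
  "spin": [6, 12, 18, 24, 30],
  "grip": [1, 1, 1, 1, 1]
}}

```text
time_s: 8.98
tcp_pos: [0.458, 0.1061, 0.2228]
ee_rot: [[-0.545, -0.838, -0.001], [-0.838, 0.545, -0.001], [0.002, 0.001, -1.0]]
wrist_force: [-0.6, 0.1, 0.1]
gripper_width: 0.007
gripper_force: 0.0
```

>>> {"op": "servo_tool", "data": {
  "slide": [
    [0, 0, 0],
    [0, 0, 0],
    [0, 0, 0],
    [0, 0, 0],
    [0, 0, 0]
  ],
  "spin": [6, 12, 18, 24, 30],
  "grip": [1, 1, 1, 1, 1]
}}

```text
time_s: 9.4
tcp_pos: [0.458, 0.1059, 0.2228]
ee_rot: [[-0.891, -0.453, -0.001], [-0.453, 0.891, -0.001], [0.002, -0.0, -1.0]]
wrist_force: [0.3, -0.4, 0.0]
gripper_width: 0.006
gripper_force: 0.0
```

>>> {"op": "servo_tool", "data": {
  "slide": [
    [0, 0, 0],
    [0, 0, 0],
    [0, 0, 0],
    [0, 0, 0],
    [0, 0, 0]
  ],
  "spin": [6, 12, 18, 24, 30],
  "grip": [1, 1, 1, 1, 1]
}}

```text
time_s: 9.82
tcp_pos: [0.458, 0.1059, 0.2229]
ee_rot: [[-0.999, 0.053, -0.001], [0.053, 0.999, -0.001], [0.001, -0.001, -1.0]]
wrist_force: [0.3, -0.1, 0.7]
gripper_width: 0.008
gripper_force: 0.0
```

>>> {"op": "servo_tool", "data": {
  "slide": [
    [0, 0, 0.015],
    [0, 0, 0.03],
    [0, 0, 0.045],
    [0, 0, 0.06],
    [0, 0, 0.07]
  ],
  "spin": [0, 0, 0, 0, 0],
  "grip": [1, 1, 1, 1, 1]
}}

```text
time_s: 10.23
tcp_pos: [0.4572, 0.1056, 0.1521]
ee_rot: [[-0.999, 0.048, -0.003], [0.048, 0.999, -0.001], [0.003, -0.001, -1.0]]
wrist_force: [1.1, -0.3, 1.2]
gripper_width: 0.004
gripper_force: 0.2
```

>>> {"op": "servo_tool", "data": {
  "slide": [
    [0, 0, 0.005],
    [0, 0, 0.01],
    [0, 0, 0.015],
    [0, 0, 0.02],
    [0, 0, 0.025]
  ],
  "spin": [0, 0, 0, 0, 0],
  "grip": [1, 1, 1, 1, 1]
}}

```text
time_s: 10.65
tcp_pos: [0.4581, 0.1058, 0.1284]
ee_rot: [[-0.999, 0.048, 0.001], [0.048, 0.999, 0.0], [-0.001, 0.0, -1.0]]
wrist_force: [0.1, -1.3, 1.3]
gripper_width: 0.003
gripper_force: 0.6
```

>>> {"op": "servo_tool", "data": {
  "slide": [
    [0, 0, 0.005],
    [0, 0, 0.01],
    [0, 0, 0.015],
    [0, 0, 0.02],
    [0, 0, 0.025]
  ],
  "spin": [0, 0, 0, 0, 0],
  "grip": [1, 1, 1, 1, 1]
}}

```text
time_s: 11.07
tcp_pos: [0.4577, 0.1057, 0.1031]
ee_rot: [[-0.999, 0.048, -0.0], [0.048, 0.999, 0.0], [0.0, 0.0, -1.0]]
wrist_force: [-0.2, -0.0, 1.7]
gripper_width: 0.004
gripper_force: 0.7
```

>>> {"op": "servo_tool", "data": {
  "slide": [
    [0, 0, 0.003],
    [0, 0, 0.006],
    [0, 0, 0.008],
    [0, 0, 0.009],
    [0, 0, 0.009]
  ],
  "spin": [0, 0, 0, 0, 0],
  "grip": [1, 1, 1, 1, 1]
}}

```text
time_s: 11.48
tcp_pos: [0.4578, 0.1057, 0.0946]
ee_rot: [[-0.999, 0.048, -0.0], [0.048, 0.999, -0.0], [0.0, -0.0, -1.0]]
wrist_force: [-1.9, 0.0, 1.5]
gripper_width: 0.005
gripper_force: 0.9
```

>>> {"op": "servo_tool", "data": {
  "slide": [
    [0, 0, 0.001],
    [0, 0, 0.002],
    [0, 0, 0.002],
    [0, 0, 0.002],
    [0, 0, 0.002]
  ],
  "spin": [0, 0, 0, 0, 0],
  "grip": [1, 1, 1, 1, 1]
}}

```text
time_s: 11.9
tcp_pos: [0.4578, 0.1057, 0.094]
ee_rot: [[-0.999, 0.048, 0.001], [0.048, 0.999, -0.0], [-0.001, -0.0, -1.0]]
wrist_force: [-5.3, -0.1, 12.7]
gripper_width: 0.01
gripper_force: 6.1
```

>>> {"op": "servo_tool", "data": {
  "slide": [
    [0, 0, 0.001],
    [0, 0, 0.0015],
    [0, 0, 0.0015],
    [0, 0, 0.0015],
    [0, 0, 0.0015]
  ],
  "spin": [0, 0, 0, 0, 0],
  "grip": [1, 1, 1, 1, 1]
}}

```text
time_s: 12.32
tcp_pos: [0.4579, 0.1057, 0.0937]
ee_rot: [[-0.999, 0.047, 0.001], [0.047, 0.999, -0.0], [-0.001, -0.0, -1.0]]
wrist_force: [-7.6, -0.0, 21.1]
gripper_width: 0.005
gripper_force: 10.4
```

>>> {"op": "servo_tool", "data": {
  "slide": [
    [0, 0, -0.01],
    [0, 0, -0.035],
    [0, 0, -0.07],
    [0, 0, -0.1],
    [0, 0, -0.12]
  ],
  "spin": [0, 0, 0, 0, 0],
  "grip": [1, 1, 1, 1, 1]
}}

```text
time_s: 12.73
tcp_pos: [0.4589, 0.1061, 0.2142]
ee_rot: [[-0.999, 0.048, 0.005], [0.048, 0.999, 0.002], [-0.005, 0.002, -1.0]]
wrist_force: [1.3, 0.6, -0.5]
gripper_width: 0.006
gripper_force: 0.0
```

>>> {"op": "servo_tool", "data": {
  "slide": [
    [0, -0.038, 0],
    [0, -0.076, 0],
    [0, -0.114, 0],
    [0, -0.15, 0],
    [0, -0.186, 0]
  ],
  "spin": [0, 0, 0, 0, 0],
  "grip": [1, 1, 1, 1, 1]
}}

```text
time_s: 13.15
tcp_pos: [0.4485, -0.0816, 0.2113]
ee_rot: [[-0.999, 0.048, 0.001], [0.048, 0.999, 0.0], [-0.001, 0.0, -1.0]]
wrist_force: [0.9, -0.8, -0.5]
gripper_width: 0.0
gripper_force: 0.0
```

Run:
```python
from station import *
import numpy as np,cv2
print(sense()['tcp_pos'])
d=capture('side')
cv2.imwrite('pics/s4.png',cv2.resize(d['pixels'][170:280,180:300],(720,600)))
Z=d['depth'];v,u=np.mgrid[:384,:512]
X=np.stack([(u-d['cx'])/d['fx']*Z,(v-d['cy'])/d['fy']*Z,Z],-1)
W=((X-d['t'])@d['R']);dark=d['pixels'].max(-1)<75
for lo,hi in((.06,.15),(-.12,-.04)):
    q=W[(Z>0)&dark&(W[...,0]>.39)&(W[...,0]<.50)&(W[...,2]>.045)&(W[...,2]<.16)&(W[...,1]>lo)&(W[...,1]<hi)]
    if len(q):print(len(q),np.median(q,0).round(3),np.percentile(q,[3,97],axis=0).round(3).tolist())
print([(np.round(r['point'],3).tolist(),round(r['conf'],2)) for r in tip_of('clamp_a_grip','side')])
```

```text
[ 0.44849047 -0.08158469  0.21125796]
126 [0.444 0.107 0.066] [[0.41, 0.101, 0.058], [0.477, 0.112, 0.072]]
45 [ 0.464 -0.075  0.116] [[0.443, -0.078, 0.094], [0.485, -0.071, 0.143]]
[([0.463, -0.081, 0.122], 0.43)]
```

View pics/s4.png

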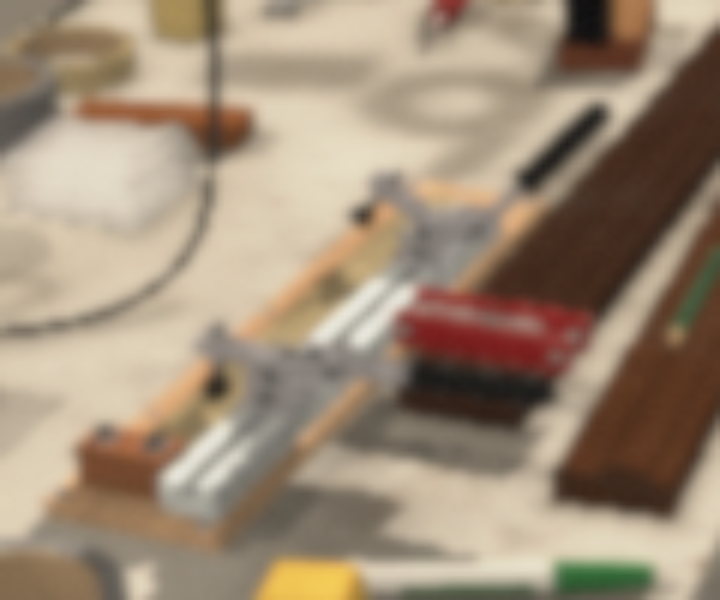

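The left handle is level at about (480,380), just in front of the hex keys, at z ≈ 0.066, so it is locked. The right handle is still up at about (565,145). Now the right one.

>>> {"op": "servo_tool", "data": {
  "slide": [
    [0, 0, 0.013],
    [0, 0, 0.026],
    [0, 0, 0.038],
    [0, 0, 0.05],
    [0, 0, 0.06]
  ],
  "spin": [0, 0, 0, 0, 0],
  "grip": [1, 1, 1, 1, 1]
}}

```text
time_s: 13.67
tcp_pos: [0.4488, -0.0798, 0.1504]
ee_rot: [[-0.999, 0.048, 0.0], [0.048, 0.999, 0.0], [-0.0, 0.0, -1.0]]
wrist_force: [0.0, 0.6, 0.0]
gripper_width: 0.008
gripper_force: 0.2
```

>>> {"op": "servo_tool", "data": {
  "slide": [
    [0, 0, 0.005],
    [0, 0, 0.01],
    [0, 0, 0.015],
    [0, 0, 0.02],
    [0, 0, 0.025]
  ],
  "spin": [0, 0, 0, 0, 0],
  "grip": [1, 1, 1, 1, 1]
}}

```text
time_s: 14.08
tcp_pos: [0.4492, -0.08, 0.126]
ee_rot: [[-0.999, 0.048, 0.001], [0.048, 0.999, 0.0], [-0.001, 0.0, -1.0]]
wrist_force: [-0.4, -0.5, 2.5]
gripper_width: 0.005
gripper_force: 0.9
```

>>> {"op": "servo_tool", "data": {
  "slide": [
    [0, 0, 0.005],
    [0, 0, 0.01],
    [0, 0, 0.015],
    [0, 0, 0.02],
    [0, 0, 0.025]
  ],
  "spin": [0, 0, 0, 0, 0],
  "grip": [1, 1, 1, 1, 1]
}}

```text
time_s: 14.5
tcp_pos: [0.4486, -0.0801, 0.1004]
ee_rot: [[-0.999, 0.049, -0.0], [0.049, 0.999, 0.0], [0.0, 0.0, -1.0]]
wrist_force: [0.6, 0.4, 0.5]
gripper_width: 0.005
gripper_force: 0.2
```

>>> {"op": "servo_tool", "data": {
  "slide": [
    [0, 0, 0.002],
    [0, 0, 0.004],
    [0, 0, 0.006],
    [0, 0, 0.007],
    [0, 0, 0.007]
  ],
  "spin": [0, 0, 0, 0, 0],
  "grip": [1, 1, 1, 1, 1]
}}

```text
time_s: 14.92
tcp_pos: [0.4491, -0.0801, 0.0945]
ee_rot: [[-0.999, 0.048, 0.0], [0.048, 0.999, -0.0], [-0.0, -0.0, -1.0]]
wrist_force: [-1.3, 0.9, 3.8]
gripper_width: 0.01
gripper_force: 2.0
```

>>> {"op": "servo_tool", "data": {
  "slide": [
    [0, 0, 0.001],
    [0, 0, 0.002],
    [0, 0, 0.003],
    [0, 0, 0.003],
    [0, 0, 0.003]
  ],
  "spin": [0, 0, 0, 0, 0],
  "grip": [1, 1, 1, 1, 1]
}}

```text
time_s: 15.33
tcp_pos: [0.449, -0.0801, 0.0937]
ee_rot: [[-0.999, 0.047, 0.001], [0.047, 0.999, -0.001], [-0.001, -0.001, -1.0]]
wrist_force: [-7.2, 3.0, 21.8]
gripper_width: 0.007
gripper_force: 10.7
```

>>> {"op": "servo_tool", "data": {
  "slide": [
    [0, 0, -0.01],
    [0, 0, -0.035],
    [0, 0, -0.07],
    [0, 0, -0.1],
    [0, 0, -0.13]
  ],
  "spin": [0, 0, 0, 0, 0],
  "grip": [1, 1, 1, 1, 1]
}}

```text
time_s: 15.75
tcp_pos: [0.4487, -0.0801, 0.2228]
ee_rot: [[-0.999, 0.048, 0.001], [0.048, 0.999, 0.0], [-0.001, 0.0, -1.0]]
wrist_force: [0.9, -0.6, 0.6]
gripper_width: 0.006
gripper_force: 0.0
```

Run:
```python
from station import *
import numpy as np,cv2
print(sense()['tcp_pos'],sense()['time_s'])
d=capture('side')
cv2.imwrite('pics/s5.png',cv2.resize(d['pixels'][170:280,180:300],(720,600)))
Z=d['depth'];v,u=np.mgrid[:384,:512]
X=np.stack([(u-d['cx'])/d['fx']*Z,(v-d['cy'])/d['fy']*Z,Z],-1)
W=((X-d['t'])@d['R']);dark=d['pixels'].max(-1)<75
for lo,hi in((.06,.15),(-.12,-.04)):
    q=W[(Z>0)&dark&(W[...,0]>.39)&(W[...,0]<.50)&(W[...,2]>.045)&(W[...,2]<.16)&(W[...,1]>lo)&(W[...,1]<hi)]
    if len(q):print(len(q),np.median(q,0).round(3),np.percentile(q,[3,97],axis=0).round(3).tolist())
for c in('side','top'):
    if c=='top':capture(c)
    print([(np.round(r['point'],3).tolist(),round(r['conf'],2)) for n in('moulding','jig_stop','clamp_a_grip') for r in tip_of(n,c)])
```

```text
[ 0.44873385 -0.08008517  0.22275263] 15.75
131 [0.443 0.107 0.067] [[0.41, 0.1, 0.057], [0.477, 0.112, 0.072]]
99 [ 0.437 -0.076  0.067] [[0.406, -0.084, 0.057], [0.469, -0.07, 0.073]]
[([0.583, -0.008, 0.013], 0.8), ([0.596, 0.162, 0.022], 0.9)]
[([0.586, -0.007, 0.017], 0.84), ([0.593, 0.16, 0.014], 0.94), ([0.546, -0.082, 0.031], 0.24)]
```

View pics/s5.png

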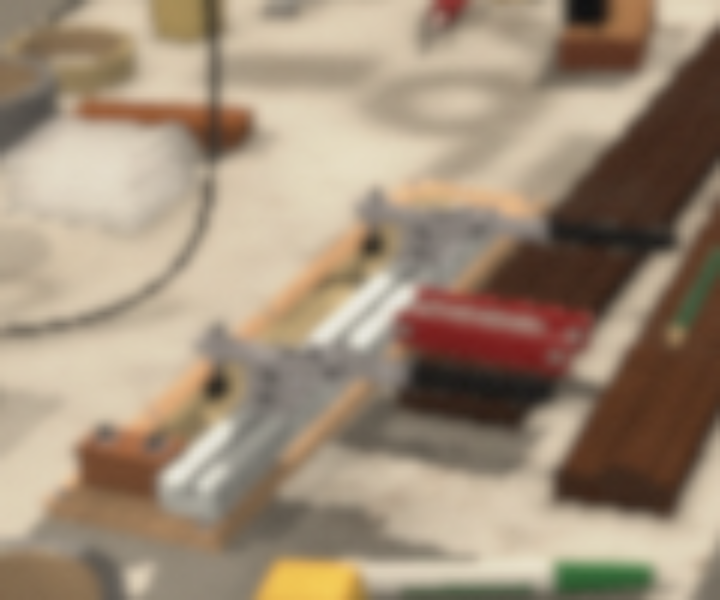

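Both handles are level, at about (480,380) and (610,230), and both at z ≈ 0.067. The moulding's position is unchanged at the stop, the hex keys and pencil have not moved, and the arm is clear. I'm handing in.

```bash
python3 -c "
from station import *
print(finish_job())"
```

```text
the job is handed in; nothing more can be done
None
```

The job is handed in: the moulding is hard against the stop, and both toggle clamps were pressed to their end stops, the one nearer the stop first; no verdict came back.

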